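# Move the vial row to the pipetting rack in reverse order

## Task

Move the four amber vials from the grey storage rack to the green pipetting rack so that they stand there in reverse order: the vial that starts nearest the storage rack's black end goes into the compartment farthest from the pipetting rack's black end, and so on along the row, one upright vial in each compartment. Set the vials down, do not drop them, and leave the red-lidded tub and the beaker undisturbed.

Things in the scene. Friction and masses are not known exactly. Their poses are not given: they have to be found in the camera images.
- vial_red: Loose upright amber glass vial with a red screw cap, about 60 g: glass 30 mm in diameter, cap 28 mm in diameter over the top 24 mm, 72 mm tall in all. Origin at the centre of its underside, z up along its axis. At the start it stands in the cup of the same colour, up to 4 mm off its centre.
- vial_yellow: Loose upright amber glass vial with a yellow screw cap, about 60 g: glass 30 mm in diameter, cap 28 mm in diameter over the top 24 mm, 72 mm tall in all. Origin at the centre of its underside, z up along its axis. At the start it stands in the cup of the same colour, up to 4 mm off its centre.
- vial_blue: Loose upright amber glass vial with a blue screw cap, about 60 g: glass 30 mm in diameter, cap 28 mm in diameter over the top 24 mm, 72 mm tall in all. Origin at the centre of its underside, z up along its axis. At the start it stands in the cup of the same colour, up to 4 mm off its centre.
- vial_white: Loose upright amber glass vial with a white screw cap, about 60 g: glass 30 mm in diameter, cap 28 mm in diameter over the top 24 mm, 72 mm tall in all. Origin at the centre of its underside, z up along its axis. At the start it stands in the cup of the same colour, up to 4 mm off its centre.
- cup_red: Fixed red square cup, 52 x 52 mm and 22 mm high, open at the top, walls and floor 2.5 mm, one of four side by side in the storage rack; it starts with the red-capped vial in it and stays put, so it still shows that vial's starting place later. Origin at the centre of its underside (4 mm above the bench), axes parallel to the storage rack's.
- cup_yellow: Fixed yellow square cup, 52 x 52 mm and 22 mm high, open at the top, walls and floor 2.5 mm, one of four side by side in the storage rack; it starts with the yellow-capped vial in it and stays put, so it still shows that vial's starting place later. Origin at the centre of its underside (4 mm above the bench), axes parallel to the storage rack's.
- cup_blue: Fixed blue square cup, 52 x 52 mm and 22 mm high, open at the top, walls and floor 2.5 mm, one of four side by side in the storage rack; it starts with the blue-capped vial in it and stays put, so it still shows that vial's starting place later. Origin at the centre of its underside (4 mm above the bench), axes parallel to the storage rack's.
- cup_white: Fixed white square cup, 52 x 52 mm and 22 mm high, open at the top, walls and floor 2.5 mm, one of four side by side in the storage rack; it starts with the white-capped vial in it and stays put, so it still shows that vial's starting place later. Origin at the centre of its underside (4 mm above the bench), axes parallel to the storage rack's.
- storage_rack: Fixed grey tray strip, 222 x 62 mm, under the four coloured cups, with a black block (22 mm long, 54 mm wide, 30 mm high) at one end: its black end. Origin on the bench under the middle of the row of cups; +x runs along the row towards the black end, y across the row, z up. The cups stand at x = +81, +27, -27 and -81 mm in an order that varies.
- pipetting_rack: Fixed green rack, 221 x 54 x 25 mm high, empty at the start: four open compartments in a row (50 mm along by 46 mm across, floor and walls 4 mm) and at one end, its black end, a black block 22 mm long, 54 wide, 30 high. Origin on the bench under the middle of the row; +x along the row towards the black end, y across, z up. Compartment centres at x = +81, +27, -27, -81 mm, y = 0.
- sample_tub: Bystander: loose clear tub with a red lid, 66 mm in diameter, 62 mm tall; origin at the centre of its underside. Leave it alone.
- beaker: Bystander: loose glass beaker, about 68 mm in diameter, 80 mm tall; origin at the centre of its underside. Leave it alone.
Not all that is in view belongs to the job. What is shaped like the vial_white but turquoise is not meant.

How it is judged (in metres and radians):
At the end, for the whole second after the job is handed in: Each vial stands in the pipetting rack in the compartment that mirrors its starting place (nearest the black end becomes farthest from it), within 14 mm of its centre along and across the row, underside under 12 mm above the bench, within 0.1 rad of upright, slower than 20 mm/s (((x of cup_red in the frame of storage_rack between 0.071 and 0.091 m and x of vial_red in the frame of pipetting_rack between -0.095 and -0.067 m) or (x of cup_red in the frame of storage_rack between 0.017 and 0.037 m and x of vial_red in the frame of pipetting_rack between -0.041 and -0.013 m) or (x of cup_red in the frame of storage_rack between -0.037 and -0.017 m and x of vial_red in the frame of pipetting_rack between 0.013 and 0.041 m) or (x of cup_red in the frame of storage_rack between -0.091 and -0.071 m and x of vial_red in the frame of pipetting_rack between 0.067 and 0.095 m)) and y of vial_red in the frame of pipetting_rack between -0.014 and 0.014 m and z of each of vial_red, vial_yellow, vial_blue, vial_white in the frame of pipetting_rack below 0.012 m and angle between each of vial_red, vial_yellow, vial_blue, vial_white's own z axis and vertical below 0.1 rad and linear speed of each of vial_red, vial_yellow, vial_blue, vial_white below 0.02 m/s and ((x of cup_yellow in the frame of storage_rack between 0.071 and 0.091 m and x of vial_yellow in the frame of pipetting_rack between -0.095 and -0.067 m) or (x of cup_yellow in the frame of storage_rack between 0.017 and 0.037 m and x of vial_yellow in the frame of pipetting_rack between -0.041 and -0.013 m) or (x of cup_yellow in the frame of storage_rack between -0.037 and -0.017 m and x of vial_yellow in the frame of pipetting_rack between 0.013 and 0.041 m) or (x of cup_yellow in the frame of storage_rack between -0.091 and -0.071 m and x of vial_yellow in the frame of pipetting_rack between 0.067 and 0.095 m)) and y of vial_yellow in the frame of pipetting_rack between -0.014 and 0.014 m and ((x of cup_blue in the frame of storage_rack between 0.071 and 0.091 m and x of vial_blue in the frame of pipetting_rack between -0.095 and -0.067 m) or (x of cup_blue in the frame of storage_rack between 0.017 and 0.037 m and x of vial_blue in the frame of pipetting_rack between -0.041 and -0.013 m) or (x of cup_blue in the frame of storage_rack between -0.037 and -0.017 m and x of vial_blue in the frame of pipetting_rack between 0.013 and 0.041 m) or (x of cup_blue in the frame of storage_rack between -0.091 and -0.071 m and x of vial_blue in the frame of pipetting_rack between 0.067 and 0.095 m)) and y of vial_blue in the frame of pipetting_rack between -0.014 and 0.014 m and ((x of cup_white in the frame of storage_rack between 0.071 and 0.091 m and x of vial_white in the frame of pipetting_rack between -0.095 and -0.067 m) or (x of cup_white in the frame of storage_rack between 0.017 and 0.037 m and x of vial_white in the frame of pipetting_rack between -0.041 and -0.013 m) or (x of cup_white in the frame of storage_rack between -0.037 and -0.017 m and x of vial_white in the frame of pipetting_rack between 0.013 and 0.041 m) or (x of cup_white in the frame of storage_rack between -0.091 and -0.071 m and x of vial_white in the frame of pipetting_rack between 0.067 and 0.095 m)) and y of vial_white in the frame of pipetting_rack between -0.014 and 0.014 m); the robot touches nothing.
It fails at once if a vial is dropped (falls free faster than 0.7 m/s, about 25 mm of fall) ((contact force between the fingers and vial_red below 0.02 N and linear speed of vial_red above 0.7 m/s) or (contact force between the fingers and vial_yellow below 0.02 N and linear speed of vial_yellow above 0.7 m/s) or (contact force between the fingers and vial_blue below 0.02 N and linear speed of vial_blue above 0.7 m/s) or (contact force between the fingers and vial_white below 0.02 N and linear speed of vial_white above 0.7 m/s)).
It fails at once if the sample tub is shifted by more than 30 mm or tipped (distance of sample_tub from where it was at the start of the episode above 0.03 m or angle between sample_tub's own z axis and vertical above 0.4 rad).
It fails at once if the beaker is shifted by more than 30 mm or tipped (distance of beaker from where it was at the start of the episode above 0.03 m or angle between beaker's own z axis and vertical above 0.4 rad).
It also fails if it takes over 104 s, if anything falls off the work surface, if the arm or the gripper's body presses on something with over 40 N, if the wrist force passes 120 N, or if a joint passes its speed limit or range.

## Robot

A 6-joint arm with a two-finger parallel gripper is mounted at the origin on the work surface. World frame = base frame: x ahead of the robot, y to its left, z up, the work surface at z = 0. Lengths are in mm, angles in degrees, forces in N, time in s.
With the tool pointing down it reaches from about 300 to 850 mm from the base axis. Payload 4.2 kg.
Tool frame: the origin (TCP) lies at the very end of the fingers, on their centre line; the grasp point (between the pads) lies 19 mm behind it (env.grip_point_offset is the distance from the TCP to the grasp point, in mm); z points along the fingers, y is the line along which they close (so a half turn about z gives the same grasp; the last joint's range is limited). The gripper opens to 91 mm and grips with 3 to 60 N. Pads are 32 mm wide; open, the fingers measure 118 mm over their backs; the gripper's body (76 mm by 178 mm) begins 60 mm behind the grasp point.
Start: joints at [-70.302, 18.312, 89.639, -0, 72.044, -1.146], TCP at [204.605, -537.382, 213.976] pointing down, gripper open.
Joint ranges: [-177.97, 177.97], [-48.28, 115.42], [12.27, 149.76], [-77.06, 257.06], [2.81, 150.46], [-146.56, 146.56]. Speed limits (degrees/s): [147.25, 147.25, 180, 180, 180, 180].

## Interface

Orientations are given as [roll, pitch, yaw] about the fixed x, y, z axes, in that order (R = Rz(yaw) Ry(pitch) Rx(roll)).
In Python, from workcell import env gives the robot as it stands. The module is installed in compiled form; this text tells all that it offers.
- The arm moves only by the tool arm_command, never from a script. Its argument "rows" is a list of rows, each an object with "delta_pos": the shift along the tool's x, y, z in mm, a list of three; "roll": the turn about the tool's z in units of 5 degrees (1.0 is 5 degrees); "jaw": the opening in per cent of the stroke, from 0 (shut) to 100 (fully open). A call has 1 to 20 rows; each row is the pose to reach, as a shift and turn from the pose commanded when the call began, along the tool's axes at that moment; what a row does not reach only later rows make up. A row lasts 1/12 s, in which the tool goes at most 41.7 mm and 7.16 degrees, less where a joint would pass 70% of its speed; a pose out of reach is approached as far as the arm can. A call with a gripper value outside its range is refused whole. The fingers move at their own pace and stop on an object; "squeeze" is the grip in N (left out, the last holds). Time passes only in rows, so rows that repeat a pose let the fingers close. It gives the time, the measured TCP pose, the force, the opening and the grip force at its end, in the units of the state.
- env.state(): the state, without advancing time (a new reading comes with each control period).
- env.grab_frame(name): name is "side" or "top" or "wrist"; returns a dict with "img" (384x512x3 uint8, blue, green, red), "z_map" (384x512 float32, mm along the optical axis (not along the pixel's ray), 0 where there is no reading), "fov_y" (degrees; the focal length in pixels is half the picture's height over the tangent of half this angle, whatever the lens; pixels are square), "cx", "cy" (the principal point, pixels), "R" (3x3) and "t" (3): a world point X has camera coordinates R X + t; the wrist camera has in their place "T_tool_cam" (4x4, takes a point from camera to tool coordinates, whose origin is the TCP and whose axes are the flange's). Camera axes: x right, y down, z forward; pixel columns grow to the right and rows downward; lengths in mm; the calibration is good to about 2 mm. A picture is of the moment at which its call begins: read the wrist's pose just before it.
- env.job_done(): hands the job in; it is judged then, once.
The state is a dict: "time_s": time; "qpos": joint angles; "qvel": joint speeds; "effort": joint torques, N m; "ee_pos": TCP position; "ee_rot": TCP orientation; "force": force on the tool from outside, world axes, zero at the start; "torque": the same for the moment, N m; "gripper_width": finger opening in mm; "gripper_force": force on a finger pad.
Only numpy, scipy, OpenCV 4.12 (cv2) and the standard library are available. Lean on these libraries where they do the work, as an engineer would, in place of code of your own. Each camera call takes 0.05 s, during which the arm holds its last target. There are 200 camera calls.

## Working session

There is one attempt and no reset: what is moved stays moved. The work goes in short steps, Python scripts to look and compute and a tool call to move; the robot and the scene stay as the last step left them, time stands still between calls to the robot, and variables do not carry over. Pictures are saved under pics/ and viewed, at most 14 in all, crops included, and the job is handed in when it is done.

Besides the shell and the picture viewer there is one more tool, called as name(argument=value, ...), one argument or row to a line, values as JSON. arm_command: Moves the arm, as the interface text tells. Its arguments: {"type":"object","properties":{"rows":{"type":"array"},"squeeze":{"type":"number"}},"required":["rows"]}

```bash
mkdir -p pics
cat > h.py <<'E'
import numpy as np, cv2
from workcell import env
def f_of(F): return F['img'].shape[0]/2/np.tan(np.radians(F['fov_y'])/2)
def world(F,u,v,z=None,d=None):
    f=f_of(F); ray=np.array([(u-F['cx'])/f,(v-F['cy'])/f,1.])
    R=np.array(F['R']);t=np.array(F['t']); C=-R.T@t
    r=R.T@ray
    s=(z-C[2])/r[2] if z is not None else d
    return C+s*r
E
python3 - <<'E'
from h import *
import pickle
fs={n:env.grab_frame(n) for n in ('top','side')}
pickle.dump(fs,open('f0.pkl','wb'))
for n in fs: cv2.imwrite(f'pics/{n}0.png',cv2.resize(fs[n]['img'],(800,600),interpolation=cv2.INTER_CUBIC))
s=env.state(); print(s['time_s'],s['ee_pos'],s['ee_rot'],s['gripper_width'])
F=fs['top'];print(F['cx'],F['cy'],F['fov_y'],-np.array(F['R']).T@F['t'],F['R'])
E
```

```text
0.1 [ 204.43826277 -536.96504995  213.22252298] [-1.79911862e+02 -1.78411249e-04  2.08448847e+01] 91.1932733474016
259.38174173506184 186.6133311327462 54.322126238962475 [422.65685799 -55.52238756 859.87335897] [[-0.01697659 -0.99974212 -0.01508251]
 [-0.98773696  0.01911041 -0.15495321]
 [ 0.15520148  0.01226697 -0.98780667]]
```

View pics/top0.png

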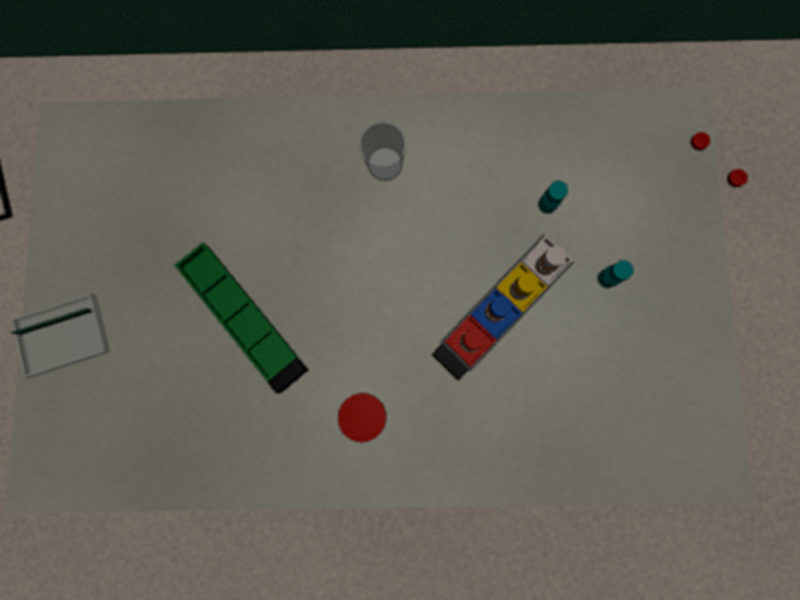

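View pics/side0.png

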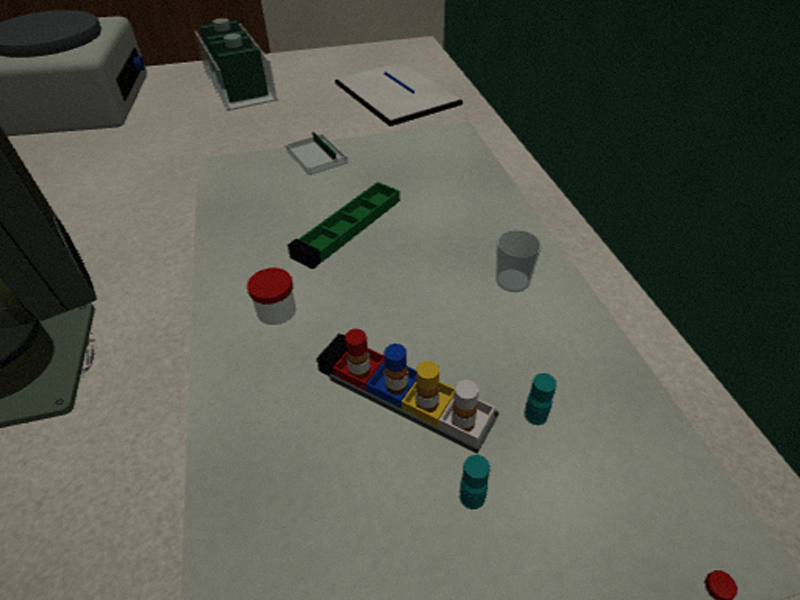

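Top view (800x600 pixels): storage rack from its black end (455,362): red (470,343), blue (495,313), yellow (521,288), white (549,260). The green rack runs from (192,255) to its black end at (288,375). The turquoise vials at (553,196) and (616,273) are decoys. The tub is at (362,417) and the beaker at (383,152). The targets from the green black end are therefore white, yellow, blue, red.

Run:
```python
from h import *
import pickle
F=pickle.load(open('f0.pkl','rb'))['top']
a=cv2.resize(F['img'][145:250,270:375],(600,600),interpolation=cv2.INTER_CUBIC)
b=cv2.resize(F['img'][150:255,105:210],(600,600),interpolation=cv2.INTER_CUBIC)
cv2.imwrite('pics/a.png',cv2.convertScaleAbs(a,alpha=1.8));cv2.imwrite('pics/b.png',cv2.convertScaleAbs(b,alpha=1.8))
```

```text
(no output)
```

View pics/a.png

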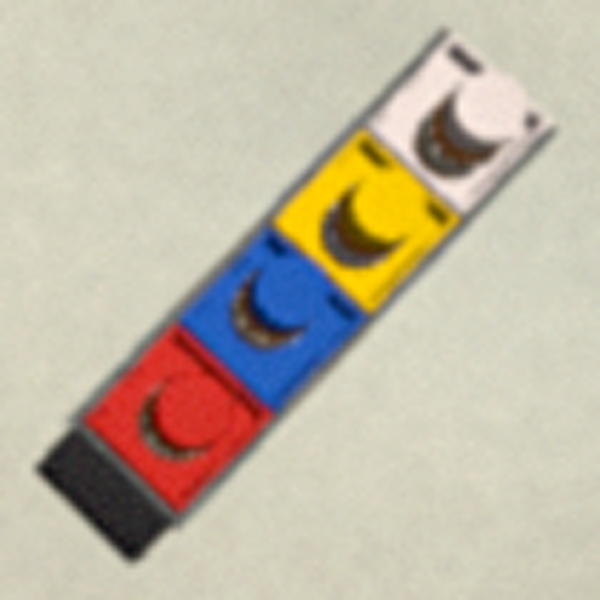

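View pics/b.png

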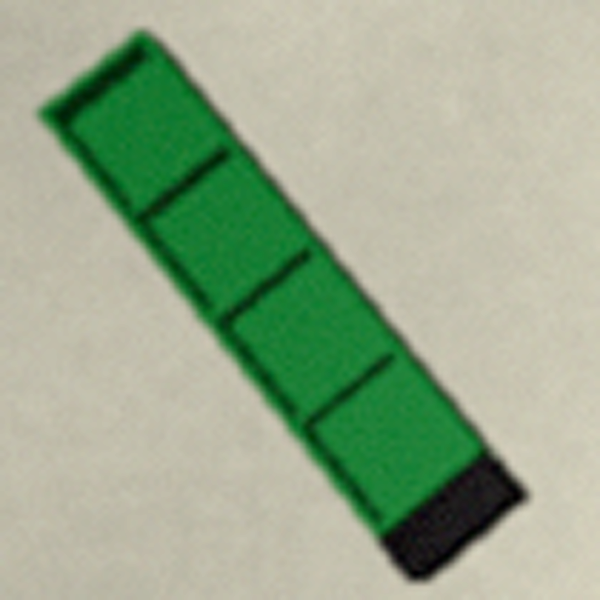

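Run:
```python
from h import *
import pickle
F=pickle.load(open('f0.pkl','rb'))['top']
A=lambda x,y,z:world(F,270+(x+.5)/5.714-.5,145+(y+.5)/5.714-.5,z)
B=lambda x,y,z:world(F,105+(x+.5)/5.714-.5,150+(y+.5)/5.714-.5,z)
r=np.round
caps={}
for n,p in dict(red=(198,412),blue=(287,300),yellow=(375,208),white=(493,108)).items():
    print(n,r(A(*p,78.5)[:2],1))
# storage tray corners / cup boundaries at z=26
c=[A(*p,26) for p in ((86,418),(180,512),(180,325),(272,412),(272,222),(367,315),(366,128),(462,213))]
m=[(c[i]+c[i+1])[:2]/2 for i in (0,2,4,6)]
for q in m: print('s',r(q,1))
d=m[0]-m[3]; print('len',np.linalg.norm(d),'ang',np.degrees(np.arctan2(d[1],d[0])))
c=[B(*p,25) for p in ((42,112),(147,30),(383,535),(490,455))]
e0=(c[0]+c[1])[:2]/2;e1=(c[2]+c[3])[:2]/2;d=e1-e0
print('green',e0,e1,np.linalg.norm(d),'ang',np.degrees(np.arctan2(d[1],d[0])),np.linalg.norm(c[0]-c[1]))
u=d/np.linalg.norm(d);o=(e0+e1)/2
for n,x in dict(white=81,yellow=27,blue=-27,red=-81).items(): print(n,r(o+u*x,1))
# tub,beaker
g=lambda u,v,z:world(F,u*.64,v*.64,z)[:2]
print('tub',g(362,417,62),'beaker',g(383,133,80), 'decoys',g(558,190,72),g(622,268,72))
zm=F['z_map'];f=f_of(F)
for p in ((193,420),(287,300),(375,208),(493,108)):
    u,v=270+p[0]/5.714,145+p[1]/5.714;d=zm[int(v),int(u)];print(d,r(world(F,u,v,d=d),1))
```

```text
red [ 480.2 -138.2]
blue [ 520.7 -172.3]
yellow [ 554.3 -206.2]
white [ 591.2 -251.8]
s [ 464.  -117.8]
s [ 500.9 -155.2]
s [ 539.6 -193.3]
s [ 578.  -232.4]
len 161.58013112641925 ang 134.8502852898412
green [617.15589793 271.11460838] [445.81006158 130.6870083 ] 221.5384989088995 ang -140.66344358693993 52.577662527843785
white [468.8 149.6]
yellow [510.6 183.8]
blue [552.4 218. ]
red [594.1 252.2]
tub [379.31524921  15.17492708] beaker [772.2756214  -18.24101858] decoys [ 685.90206454 -261.44071947] [ 573.30250078 -342.08697704]
779.41943 [ 476.4 -137.1   78.3]
784.228 [ 519.7 -172.9   79.7]
788.2978 [ 553.1 -206.6   80.5]
794.7811 [ 590.2 -252.4   79.2]
```

```bash
cat >> h.py <<'E'
from scipy.spatial.transform import Rotation as Ro
def go(x,y,z,yaw):
    s=env.state(); M=Ro.from_euler('xyz',s['ee_rot'],degrees=True)
    d=M.inv().apply(np.array([x,y,z])-s['ee_pos'])
    print('t %.1f'%s['time_s'],'delta',np.round(d,1),'roll',round(-((yaw-s['ee_rot'][2]+180)%360-180)/5,2),'pos',np.round(s['ee_pos'],1),'rot',np.round(s['ee_rot'],2),'q6',round(s['qpos'][5]),'w',round(s['gripper_width'],1),'gf',round(s['gripper_force'],1))
E
python3 -c "
from h import *
go(540,-194,200,-45.15)"
```

```text
t 0.1 delta [ 435.6 -201.1   13.5] roll 13.2 pos [ 204.4 -537.   213.2] rot [-179.91   -0.     20.84] q6 -1 w 91.2 gf 0.0
```

arm_command(
  rows=[
    {"delta_pos": [220, -100, 0], "roll": 7, "jaw": 100},
    {"delta_pos": [220, -100, 0], "roll": 7, "jaw": 100},
    {"delta_pos": [220, -100, 0], "roll": 7, "jaw": 100},
    {"delta_pos": [436, -201, 13], "roll": 13.2, "jaw": 100},
    {"delta_pos": [436, -201, 13], "roll": 13.2, "jaw": 100},
    {"delta_pos": [436, -201, 13], "roll": 13.2, "jaw": 100},
    {"delta_pos": [436, -201, 13], "roll": 13.2, "jaw": 100},
    {"delta_pos": [436, -201, 13], "roll": 13.2, "jaw": 100},
    {"delta_pos": [436, -201, 13], "roll": 13.2, "jaw": 100},
    {"delta_pos": [436, -201, 13], "roll": 13.2, "jaw": 100},
    {"delta_pos": [436, -201, 13], "roll": 13.2, "jaw": 100},
    {"delta_pos": [436, -201, 13], "roll": 13.2, "jaw": 100},
    {"delta_pos": [436, -201, 13], "roll": 13.2, "jaw": 100},
    {"delta_pos": [436, -201, 13], "roll": 13.2, "jaw": 100},
    {"delta_pos": [436, -201, 13], "roll": 13.2, "jaw": 100},
    {"delta_pos": [436, -201, 13], "roll": 13.2, "jaw": 100},
    {"delta_pos": [436, -201, 13], "roll": 13.2, "jaw": 100},
    {"delta_pos": [436, -201, 13], "roll": 13.2, "jaw": 100},
  ],
)

```text
time_s: 1.6
ee_pos: [539.7, -195.5, 201.1]
ee_rot: [180.0, -0.0, -45.3]
force: [0.6, 0.2, -0.3]
gripper_width: 91.3
gripper_force: 0.0
```

Run:
```python
from h import *
import pickle
s=env.state();F=env.grab_frame('wrist');pickle.dump((s,F),open('w1.pkl','wb'))
cv2.imwrite('pics/w1.png',cv2.convertScaleAbs(cv2.resize(F['img'],(800,600),interpolation=cv2.INTER_CUBIC),alpha=1.5))
print(F['T_tool_cam']);go(482,-137,150,-45.15)
```

```text
[[-2.44702109e-04 -9.71143931e-01 -2.38494038e-01  6.62444020e+01]
 [ 9.99999870e-01 -3.44490190e-04  3.76728413e-04 -5.82257719e-01]
 [-4.48016368e-04 -2.38493914e-01  9.71143888e-01 -1.70097152e+02]
 [ 0.00000000e+00  0.00000000e+00  0.00000000e+00  1.00000000e+00]]
t 1.6 delta [-82.2  -0.   51.1] roll -0.02 pos [ 539.8 -195.4  201.1] rot [ 1.7999e+02 -1.0000e-02 -4.5260e+01] q6 114 w 91.0 gf 0.0
```

View pics/w1.png

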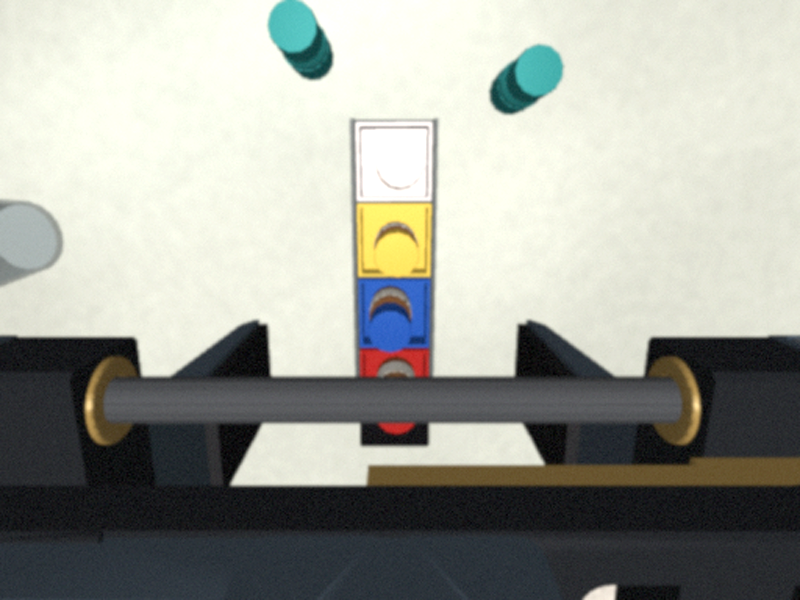

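The wrist view shows white (400,165), yellow (398,250), blue (391,328) and red (397,413). The red cap is partly hidden behind the gripper bar, and the turquoise decoys stand clear.

```bash
cat >> h.py <<'E'
def wworld(s,F,u,v,z):
    f=f_of(F);T=np.array(F['T_tool_cam']);M=Ro.from_euler('xyz',s['ee_rot'],degrees=True)
    r=M.apply(T[:3,:3]@[(u-F['cx'])/f,(v-F['cy'])/f,1.]);C=M.apply(T[:3,3])+s['ee_pos']
    return (C+(z-C[2])/r[2]*r)[:2]
E
python3 - <<'E'
from h import *
import pickle
s,F=pickle.load(open('w1.pkl','rb'))
for n,p,z in (('white',(400,165),78.5),('yellow',(398,250),78.5),('blue',(391,328),78.5),('red',(397,413),78.5),('cup w/y mid',(394,202),26),('cup y/b',(394.5,278),26),('b/r',(394.5,349),26),('far end',(395,121),26)):
    print(n,np.round(wworld(s,F,p[0]*.64-.18,p[1]*.64-.18,z),1))
E
```

```text
white [ 589.8 -251.8]
yellow [ 555.6 -215.8]
blue [ 524.  -177.8]
red [ 480.1 -139.1]
cup w/y mid [ 575.7 -233. ]
cup y/b [ 537.5 -194.9]
b/r [ 499.3 -156.4]
far end [ 612.8 -271.3]
```

```bash
python3 -c "
from h import *
go(481,-138,33,-45.15)"
```

```text
t 1.6 delta [-82.2   1.3 168.1] roll -0.02 pos [ 539.8 -195.4  201.1] rot [ 1.7999e+02 -1.0000e-02 -4.5260e+01] q6 114 w 91.0 gf 0.0
```

arm_command(
  rows=[
    {"delta_pos": [-40, 1, 30], "roll": 0, "jaw": 100},
    {"delta_pos": [-82, 1, 60], "roll": 0, "jaw": 100},
    {"delta_pos": [-82, 1, 80], "roll": 0, "jaw": 100},
    {"delta_pos": [-82, 1, 100], "roll": 0, "jaw": 100},
    {"delta_pos": [-82, 1, 120], "roll": 0, "jaw": 100},
    {"delta_pos": [-82, 1, 140], "roll": 0, "jaw": 100},
    {"delta_pos": [-82, 1, 155], "roll": 0, "jaw": 100},
    {"delta_pos": [-82, 1, 168], "roll": 0, "jaw": 100},
    {"delta_pos": [-82, 1, 168], "roll": 0, "jaw": 100},
    {"delta_pos": [-82, 1, 168], "roll": 0, "jaw": 25},
    {"delta_pos": [-82, 1, 168], "roll": 0, "jaw": 25},
    {"delta_pos": [-82, 1, 168], "roll": 0, "jaw": 25},
    {"delta_pos": [-82, 1, 168], "roll": 0, "jaw": 25},
    {"delta_pos": [-82, 1, 168], "roll": 0, "jaw": 25},
    {"delta_pos": [-82, 1, 168], "roll": 0, "jaw": 25},
    {"delta_pos": [-82, 1, 168], "roll": 0, "jaw": 25},
    {"delta_pos": [-82, 1, 168], "roll": 0, "jaw": 25},
    {"delta_pos": [-82, 1, 168], "roll": 0, "jaw": 25},
  ],
  squeeze=15,
)

```text
time_s: 3.15
ee_pos: [482.0, -137.0, 33.0]
ee_rot: [180.0, -0.0, -45.1]
force: [0.2, -0.1, 0.5]
gripper_width: 34.3
gripper_force: 0.3
```

```bash
python3 -c "
from h import *
go(594.1,252.2,130,39.34)"
```

```text
t 3.1 delta [-196.8 -354.   -97.1] roll -16.9 pos [ 482. -137.   33.] rot [179.99  -0.   -45.15] q6 118 w 34.3 gf 0.3
```

Still closing; finish the squeeze, then a test lift.

arm_command(
  rows=[
    {"delta_pos": [0, 0, 0], "roll": 0, "jaw": 10},
    {"delta_pos": [0, 0, 0], "roll": 0, "jaw": 10},
    {"delta_pos": [0, 0, 0], "roll": 0, "jaw": 10},
    {"delta_pos": [0, 0, 0], "roll": 0, "jaw": 10},
    {"delta_pos": [0, 0, -10], "roll": 0, "jaw": 10},
    {"delta_pos": [0, 0, -30], "roll": 0, "jaw": 10},
    {"delta_pos": [0, 0, -50], "roll": 0, "jaw": 10},
    {"delta_pos": [0, 0, -75], "roll": 0, "jaw": 10},
    {"delta_pos": [0, 0, -97], "roll": 0, "jaw": 10},
    {"delta_pos": [0, 0, -97], "roll": 0, "jaw": 10},
  ],
  squeeze=15,
)

```text
time_s: 3.98
ee_pos: [485.1, -137.8, 134.8]
ee_rot: [-179.7, -0.5, -45.2]
force: [1.0, 0.1, -0.3]
gripper_width: 29.3
gripper_force: 15.0
```

Run:
```python
from h import *
F=env.grab_frame('side')
cv2.imwrite('pics/s1.png',cv2.convertScaleAbs(cv2.resize(F['img'][140:340,120:370],(750,600),interpolation=cv2.INTER_CUBIC),alpha=1.6))
go(594.1,252.2,130,39.34)
```

```text
t 4.0 delta [-198.4 -352.9    2.6] roll -16.9 pos [ 483.8 -137.4  132.6] rot [-179.83   -0.31  -45.16] q6 118 w 29.9 gf 15.0
```

View pics/s1.png

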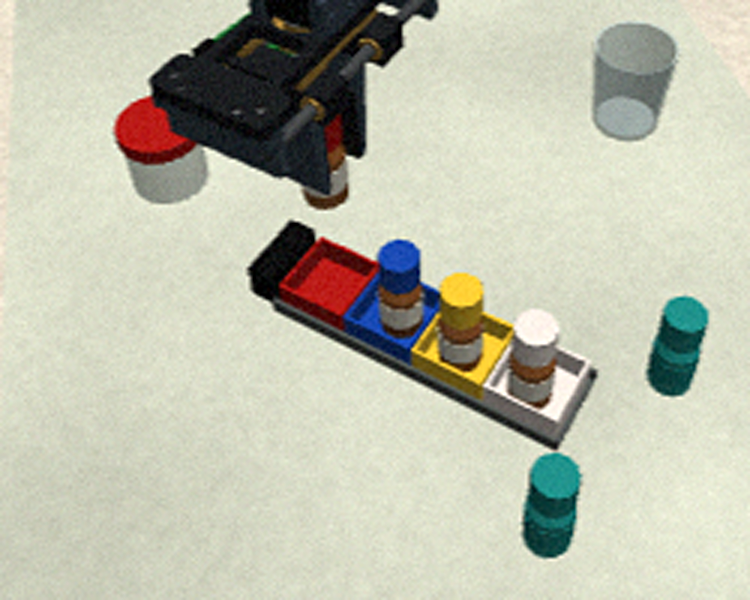

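The red vial is held: its lower end shows at (325,190) and the red cup is empty. Carry it over.

arm_command(
  rows=[
    {"delta_pos": [-7, -12, 0], "roll": -0.6, "jaw": 10},
    {"delta_pos": [-20, -36, 0], "roll": -1.7, "jaw": 10},
    {"delta_pos": [-38, -68, 0], "roll": -3.0, "jaw": 10},
    {"delta_pos": [-57, -102, 0], "roll": -4.4, "jaw": 10},
    {"delta_pos": [-76, -136, 0], "roll": -5.8, "jaw": 10},
    {"delta_pos": [-95, -170, 0], "roll": -7.2, "jaw": 10},
    {"delta_pos": [-114, -204, 0], "roll": -8.6, "jaw": 10},
    {"delta_pos": [-133, -238, 0], "roll": -10.0, "jaw": 10},
    {"delta_pos": [-152, -272, 0], "roll": -11.4, "jaw": 10},
    {"delta_pos": [-170, -305, 0], "roll": -12.8, "jaw": 10},
    {"delta_pos": [-184, -330, 0], "roll": -14.2, "jaw": 10},
    {"delta_pos": [-193, -347, 0], "roll": -15.5, "jaw": 10},
    {"delta_pos": [-197, -354, 0], "roll": -16.5, "jaw": 10},
    {"delta_pos": [-197, -354, 0], "roll": -16.9, "jaw": 10},
    {"delta_pos": [-197, -354, 0], "roll": -16.9, "jaw": 10},
    {"delta_pos": [-197, -354, 0], "roll": -16.9, "jaw": 10},
    {"delta_pos": [-197, -354, 0], "roll": -16.9, "jaw": 10},
  ],
)

```text
time_s: 5.45
ee_pos: [593.6, 251.9, 129.1]
ee_rot: [-180.0, 0.1, 39.3]
force: [-0.1, -0.7, 0.2]
gripper_width: 29.3
gripper_force: 15.0
```

Run:
```python
from h import *
import pickle
s=env.state();F=env.grab_frame('wrist');pickle.dump((s,F),open('w2.pkl','wb'))
cv2.imwrite('pics/w2.png',cv2.convertScaleAbs(cv2.resize(F['img'],(800,600),interpolation=cv2.INTER_CUBIC),alpha=1.5))
go(594.1,252.2,30.5,39.34)
```

```text
t 5.5 delta [ 0.6 -0.  98.9] roll -0.01 pos [593.7 251.8 129.4] rot [-1.7998e+02  6.0000e-02  3.9270e+01] q6 73 w 29.5 gf 15.0
```

View pics/w2.png

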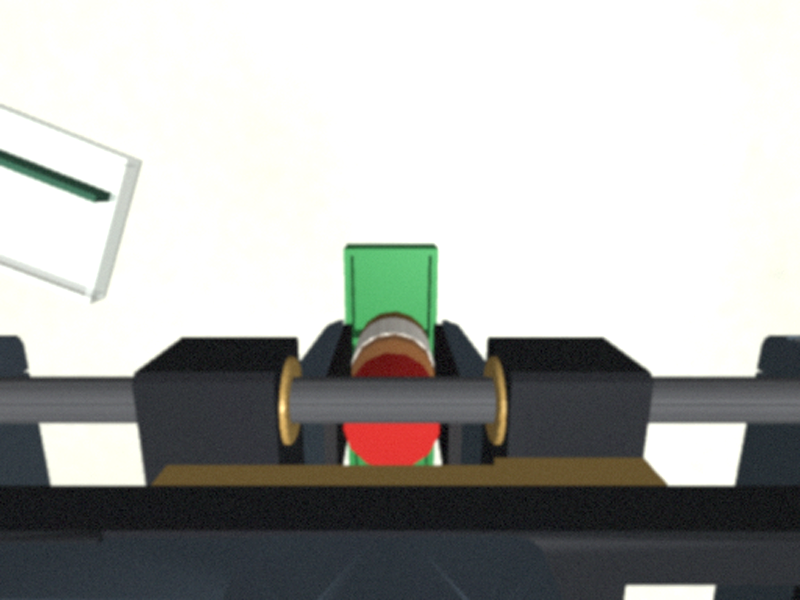

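The rack's far edge is at row 246, columns 345 to 437. The vial is held upright in the middle.

Run:
```python
from h import *
import pickle
s,F=pickle.load(open('w2.pkl','rb'))
q=[wworld(s,F,x*.64-.18,246*.64-.18,25) for x in (345,437)]
m=(q[0]+q[1])/2; y=np.radians(39.34); print(q,m,np.linalg.norm(q[0]-q[1]),m-29.5*np.array([np.cos(y),np.sin(y)]))
```

```text
[array([600.47800172, 292.84339163]), array([633.41664127, 252.5531332 ])] [616.94732149 272.69826241] 52.04093484721138 [594.13208527 253.99759407]
```

arm_command(
  rows=[
    {"delta_pos": [0, -0.5, 10], "roll": 0, "jaw": 10},
    {"delta_pos": [0, -0.5, 25], "roll": 0, "jaw": 10},
    {"delta_pos": [0, -0.5, 40], "roll": 0, "jaw": 10},
    {"delta_pos": [0, -0.5, 55], "roll": 0, "jaw": 10},
    {"delta_pos": [0, -0.5, 70], "roll": 0, "jaw": 10},
    {"delta_pos": [0, -0.5, 80], "roll": 0, "jaw": 10},
    {"delta_pos": [0, -0.5, 88], "roll": 0, "jaw": 10},
    {"delta_pos": [0, -0.5, 94], "roll": 0, "jaw": 10},
    {"delta_pos": [0, -0.5, 97], "roll": 0, "jaw": 10},
    {"delta_pos": [0, -0.5, 99], "roll": 0, "jaw": 10},
    {"delta_pos": [0, -0.5, 99], "roll": 0, "jaw": 10},
    {"delta_pos": [0, -0.5, 99], "roll": 0, "jaw": 10},
    {"delta_pos": [0, -0.5, 99], "roll": 0, "jaw": 10},
  ],
)

```text
time_s: 6.58
ee_pos: [594.2, 252.9, 31.6]
ee_rot: [180.0, -0.1, 39.3]
force: [-0.5, -0.0, -1.6]
gripper_width: 29.1
gripper_force: 15.0
```

arm_command(
  rows=[
    {"delta_pos": [0, 0, 1], "roll": 0, "jaw": 10},
    {"delta_pos": [0, 0, 1], "roll": 0, "jaw": 10},
    {"delta_pos": [0, 0, 1], "roll": 0, "jaw": 45},
    {"delta_pos": [0, 0, 1], "roll": 0, "jaw": 60},
    {"delta_pos": [0, 0, 1], "roll": 0, "jaw": 90},
    {"delta_pos": [0, 0, 1], "roll": 0, "jaw": 90},
    {"delta_pos": [0, 0, 1], "roll": 0, "jaw": 90},
    {"delta_pos": [0, 0, 1], "roll": 0, "jaw": 90},
    {"delta_pos": [0, 0, -15], "roll": 0, "jaw": 90},
    {"delta_pos": [0, 0, -40], "roll": 0, "jaw": 90},
    {"delta_pos": [0, 0, -70], "roll": 0, "jaw": 90},
    {"delta_pos": [0, 0, -100], "roll": 0, "jaw": 90},
    {"delta_pos": [0, 0, -100], "roll": 0, "jaw": 90},
    {"delta_pos": [0, 0, -100], "roll": 0, "jaw": 90},
  ],
)

```text
time_s: 7.75
ee_pos: [594.9, 253.2, 133.2]
ee_rot: [179.9, -0.3, 39.3]
force: [-0.9, 0.1, -0.4]
gripper_width: 82.0
gripper_force: 0.0
```

Run:
```python
from h import *
go(522,-175,130,-45.15)
F=env.grab_frame('side')
cv2.imwrite('pics/s2.png',cv2.convertScaleAbs(cv2.resize(F['img'][90:290,120:370],(750,600),interpolation=cv2.INTER_CUBIC),alpha=1.6))
```

```text
t 7.8 delta [-327.9  284.9    2.1] roll 16.9 pos [594.9 253.2 133.2] rot [179.92  -0.25  39.34] q6 73 w 82.0 gf 0.0
```

View pics/s2.png

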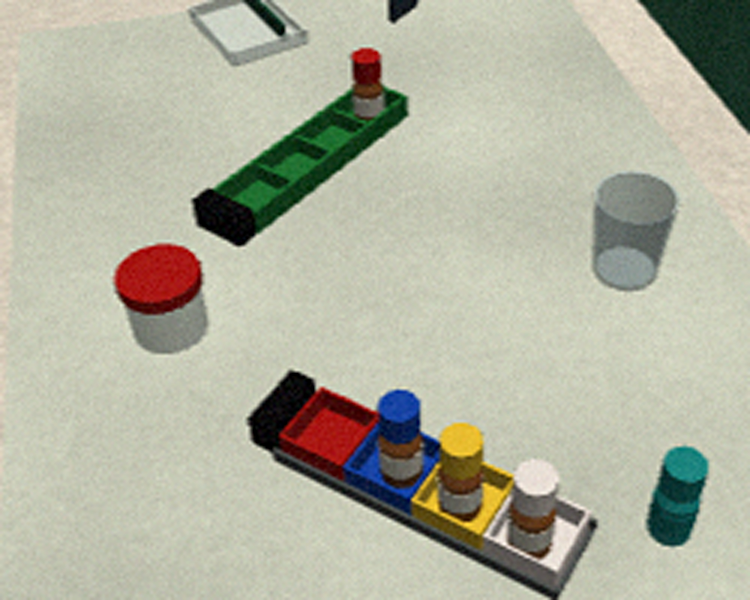

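The red vial stands in the far compartment. Next is blue.

arm_command(
  rows=[
    {"delta_pos": [-20, 17, 0], "roll": 1, "jaw": 90},
    {"delta_pos": [-50, 43, 0], "roll": 2.4, "jaw": 90},
    {"delta_pos": [-80, 70, 0], "roll": 3.8, "jaw": 90},
    {"delta_pos": [-110, 96, 0], "roll": 5.2, "jaw": 90},
    {"delta_pos": [-140, 122, 0], "roll": 6.6, "jaw": 90},
    {"delta_pos": [-170, 148, 0], "roll": 8, "jaw": 90},
    {"delta_pos": [-200, 174, 0], "roll": 9.4, "jaw": 90},
    {"delta_pos": [-230, 200, 0], "roll": 10.8, "jaw": 90},
    {"delta_pos": [-260, 226, 0], "roll": 12.2, "jaw": 90},
    {"delta_pos": [-290, 252, 0], "roll": 13.6, "jaw": 90},
    {"delta_pos": [-315, 274, 0], "roll": 15, "jaw": 90},
    {"delta_pos": [-328, 285, 0], "roll": 16.3, "jaw": 90},
    {"delta_pos": [-328, 285, 0], "roll": 16.9, "jaw": 90},
    {"delta_pos": [-328, 285, 0], "roll": 16.9, "jaw": 90},
    {"delta_pos": [-328, 285, 0], "roll": 16.9, "jaw": 90},
    {"delta_pos": [-328, 285, 0], "roll": 16.9, "jaw": 90},
  ],
)

```text
time_s: 9.13
ee_pos: [520.3, -174.9, 130.0]
ee_rot: [180.0, 0.1, -45.0]
force: [0.7, -0.8, 0.2]
gripper_width: 82.0
gripper_force: 0.0
```

```bash
python3 -c "
from h import *
go(522,-175.5,33,-45.15)"
```

```text
t 9.1 delta [ 1.8 -0.9 97. ] roll 0.02 pos [ 520.3 -174.9  130. ] rot [ 1.7995e+02  1.0000e-01 -4.5050e+01] q6 115 w 82.0 gf 0.0
```

arm_command(
  rows=[
    {"delta_pos": [1, 0, 20], "roll": 0, "jaw": 90},
    {"delta_pos": [2, 0, 45], "roll": 0, "jaw": 90},
    {"delta_pos": [2, 0, 65], "roll": 0, "jaw": 80},
    {"delta_pos": [2, 0, 80], "roll": 0, "jaw": 75},
    {"delta_pos": [2, 0, 90], "roll": 0, "jaw": 75},
    {"delta_pos": [2, 0, 97], "roll": 0, "jaw": 75},
    {"delta_pos": [2, 0, 97], "roll": 0, "jaw": 75},
    {"delta_pos": [2, 0, 97], "roll": 0, "jaw": 40},
    {"delta_pos": [2, 0, 97], "roll": 0, "jaw": 30},
    {"delta_pos": [2, 0, 97], "roll": 0, "jaw": 10},
    {"delta_pos": [2, 0, 97], "roll": 0, "jaw": 10},
    {"delta_pos": [2, 0, 97], "roll": 0, "jaw": 10},
    {"delta_pos": [2, 0, 97], "roll": 0, "jaw": 10},
    {"delta_pos": [2, 0, 97], "roll": 0, "jaw": 10},
    {"delta_pos": [2, 0, 97], "roll": 0, "jaw": 10},
    {"delta_pos": [2, 0, 97], "roll": 0, "jaw": 10},
    {"delta_pos": [2, 0, 97], "roll": 0, "jaw": 10},
    {"delta_pos": [2, 0, 97], "roll": 0, "jaw": 10},
    {"delta_pos": [2, 0, 97], "roll": 0, "jaw": 10},
  ],
  squeeze=15,
)

```text
time_s: 10.72
ee_pos: [522.5, -177.1, 34.3]
ee_rot: [-180.0, -0.0, -45.2]
force: [-0.2, 0.8, 4.1]
gripper_width: 29.6
gripper_force: 15.0
```

```bash
python3 -c "
from h import *
go(552.4,219,130,39.34)"
```

```text
t 10.7 delta [-259.7 -300.5  -95.8] roll -16.9 pos [ 522.5 -177.1   34.3] rot [-1.7998e+02 -4.0000e-02 -4.5160e+01] q6 115 w 29.6 gf 15.0
```

arm_command(
  rows=[
    {"delta_pos": [0, 0, -10], "roll": 0, "jaw": 10},
    {"delta_pos": [0, 0, -35], "roll": 0, "jaw": 10},
    {"delta_pos": [0, 0, -65], "roll": 0, "jaw": 10},
    {"delta_pos": [0, 0, -90], "roll": 0, "jaw": 10},
    {"delta_pos": [-15, -17, -96], "roll": -1, "jaw": 10},
    {"delta_pos": [-36, -42, -96], "roll": -2.4, "jaw": 10},
    {"delta_pos": [-60, -69, -96], "roll": -3.8, "jaw": 10},
    {"delta_pos": [-84, -97, -96], "roll": -5.2, "jaw": 10},
    {"delta_pos": [-108, -125, -96], "roll": -6.6, "jaw": 10},
    {"delta_pos": [-132, -153, -96], "roll": -8, "jaw": 10},
    {"delta_pos": [-156, -180, -96], "roll": -9.4, "jaw": 10},
    {"delta_pos": [-180, -208, -96], "roll": -10.8, "jaw": 10},
    {"delta_pos": [-204, -236, -96], "roll": -12.2, "jaw": 10},
    {"delta_pos": [-228, -264, -96], "roll": -13.6, "jaw": 10},
    {"delta_pos": [-247, -286, -96], "roll": -15, "jaw": 10},
    {"delta_pos": [-260, -300.5, -96], "roll": -16.3, "jaw": 10},
    {"delta_pos": [-260, -300.5, -96], "roll": -16.9, "jaw": 10},
    {"delta_pos": [-260, -300.5, -96], "roll": -16.9, "jaw": 10},
    {"delta_pos": [-260, -300.5, -96], "roll": -16.9, "jaw": 10},
    {"delta_pos": [-260, -300.5, -96], "roll": -16.9, "jaw": 10},
  ],
)

```text
time_s: 12.38
ee_pos: [551.6, 218.5, 129.9]
ee_rot: [180.0, 0.0, 39.2]
force: [0.6, -0.6, -0.5]
gripper_width: 29.7
gripper_force: 15.0
```

Run:
```python
from h import *
go(552.4,219,31.5,39.34)
F=env.grab_frame('side')
cv2.imwrite('pics/s3.png',cv2.convertScaleAbs(cv2.resize(F['img'][40:290,120:370],(600,600),interpolation=cv2.INTER_CUBIC),alpha=1.6))
```

```text
t 12.4 delta [ 1.   0.1 98.4] roll -0.02 pos [551.6 218.5 129.9] rot [1.800e+02 5.000e-02 3.924e+01] q6 71 w 29.7 gf 15.0
```

View pics/s3.png

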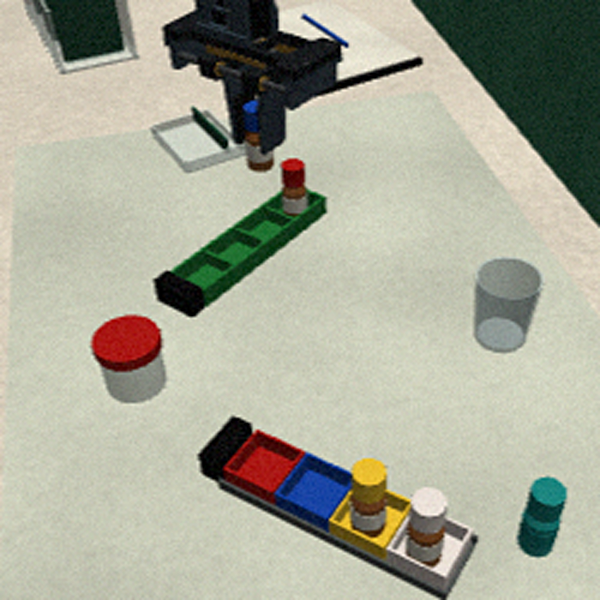

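Blue is held upright at (260,140) and red still stands at (293,190).

arm_command(
  rows=[
    {"delta_pos": [1, 0, 15], "roll": 0, "jaw": 10},
    {"delta_pos": [1, 0, 35], "roll": 0, "jaw": 10},
    {"delta_pos": [1, 0, 55], "roll": 0, "jaw": 10},
    {"delta_pos": [1, 0, 70], "roll": 0, "jaw": 10},
    {"delta_pos": [1, 0, 80], "roll": 0, "jaw": 10},
    {"delta_pos": [1, 0, 88], "roll": 0, "jaw": 10},
    {"delta_pos": [1, 0, 94], "roll": 0, "jaw": 10},
    {"delta_pos": [1, 0, 97], "roll": 0, "jaw": 10},
    {"delta_pos": [1, 0, 98], "roll": 0, "jaw": 10},
    {"delta_pos": [1, 0, 98], "roll": 0, "jaw": 10},
    {"delta_pos": [1, 0, 98], "roll": 0, "jaw": 10},
    {"delta_pos": [1, 0, 98], "roll": 0, "jaw": 10},
  ],
)

```text
time_s: 13.43
ee_pos: [553.1, 220.0, 32.6]
ee_rot: [180.0, -0.1, 39.3]
force: [0.6, 0.0, -0.3]
gripper_width: 29.6
gripper_force: 15.0
```

arm_command(
  rows=[
    {"delta_pos": [0, 0, 1], "roll": 0, "jaw": 10},
    {"delta_pos": [0, 0, 1], "roll": 0, "jaw": 10},
    {"delta_pos": [0, 0, 1], "roll": 0, "jaw": 45},
    {"delta_pos": [0, 0, 1], "roll": 0, "jaw": 60},
    {"delta_pos": [0, 0, 1], "roll": 0, "jaw": 90},
    {"delta_pos": [0, 0, 1], "roll": 0, "jaw": 90},
    {"delta_pos": [0, 0, 1], "roll": 0, "jaw": 90},
    {"delta_pos": [0, 0, 1], "roll": 0, "jaw": 90},
    {"delta_pos": [0, 0, -15], "roll": 0, "jaw": 90},
    {"delta_pos": [0, 0, -40], "roll": 0, "jaw": 90},
    {"delta_pos": [0, 0, -70], "roll": 0, "jaw": 90},
    {"delta_pos": [0, 0, -98], "roll": 0, "jaw": 90},
    {"delta_pos": [0, 0, -98], "roll": 0, "jaw": 90},
    {"delta_pos": [0, 0, -98], "roll": 0, "jaw": 90},
    {"delta_pos": [0, 0, -98], "roll": 0, "jaw": 90},
  ],
)

```text
time_s: 14.68
ee_pos: [552.1, 219.6, 129.2]
ee_rot: [-180.0, 0.1, 39.3]
force: [-0.2, 0.2, -0.3]
gripper_width: 82.0
gripper_force: 0.0
```

```bash
python3 -c "
from h import *
go(556,-212,130,-45.15)"
```

```text
t 14.7 delta [-270.6  336.3   -0.6] roll 16.9 pos [552.1 219.6 129.2] rot [-1.7998e+02  8.0000e-02  3.9340e+01] q6 71 w 82.0 gf 0.0
```

arm_command(
  rows=[
    {"delta_pos": [-15, 19, 0], "roll": 1, "jaw": 90},
    {"delta_pos": [-40, 50, 0], "roll": 2.4, "jaw": 90},
    {"delta_pos": [-65, 81, 0], "roll": 3.8, "jaw": 90},
    {"delta_pos": [-90, 112, 0], "roll": 5.2, "jaw": 90},
    {"delta_pos": [-115, 143, 0], "roll": 6.6, "jaw": 90},
    {"delta_pos": [-140, 174, 0], "roll": 8, "jaw": 90},
    {"delta_pos": [-165, 205, 0], "roll": 9.4, "jaw": 90},
    {"delta_pos": [-190, 236, 0], "roll": 10.8, "jaw": 90},
    {"delta_pos": [-215, 267, 0], "roll": 12.2, "jaw": 90},
    {"delta_pos": [-240, 298, 0], "roll": 13.6, "jaw": 90},
    {"delta_pos": [-260, 323, 0], "roll": 15, "jaw": 90},
    {"delta_pos": [-270.5, 336, 0], "roll": 16.3, "jaw": 90},
    {"delta_pos": [-270.5, 336, 0], "roll": 16.9, "jaw": 90},
    {"delta_pos": [-270.5, 336, 0], "roll": 16.9, "jaw": 90},
    {"delta_pos": [-270.5, 336, 0], "roll": 16.9, "jaw": 90},
    {"delta_pos": [-270.5, 336, 0], "roll": 16.9, "jaw": 90},
  ],
)

```text
time_s: 16.02
ee_pos: [555.9, -210.7, 128.9]
ee_rot: [180.0, 0.1, -45.0]
force: [-0.0, 0.0, 0.3]
gripper_width: 82.1
gripper_force: 0.0
```

```bash
python3 -c "
from h import *
go(556,-212,33,-45.15)"
```

```text
t 16.0 delta [ 1.1  0.8 95.9] roll 0.02 pos [ 555.9 -210.7  128.9] rot [ 1.7995e+02  1.2000e-01 -4.5050e+01] q6 113 w 82.1 gf 0.0
```

arm_command(
  rows=[
    {"delta_pos": [1, 1, 20], "roll": 0, "jaw": 90},
    {"delta_pos": [1, 1, 45], "roll": 0, "jaw": 90},
    {"delta_pos": [1, 1, 65], "roll": 0, "jaw": 80},
    {"delta_pos": [1, 1, 80], "roll": 0, "jaw": 75},
    {"delta_pos": [1, 1, 90], "roll": 0, "jaw": 75},
    {"delta_pos": [1, 1, 96], "roll": 0, "jaw": 75},
    {"delta_pos": [1, 1, 96], "roll": 0, "jaw": 75},
    {"delta_pos": [1, 1, 96], "roll": 0, "jaw": 40},
    {"delta_pos": [1, 1, 96], "roll": 0, "jaw": 30},
    {"delta_pos": [1, 1, 96], "roll": 0, "jaw": 10},
    {"delta_pos": [1, 1, 96], "roll": 0, "jaw": 10},
    {"delta_pos": [1, 1, 96], "roll": 0, "jaw": 10},
    {"delta_pos": [1, 1, 96], "roll": 0, "jaw": 10},
    {"delta_pos": [1, 1, 96], "roll": 0, "jaw": 10},
    {"delta_pos": [1, 1, 96], "roll": 0, "jaw": 10},
    {"delta_pos": [1, 1, 96], "roll": 0, "jaw": 10},
    {"delta_pos": [1, 1, 96], "roll": 0, "jaw": 10},
    {"delta_pos": [1, 1, 96], "roll": 0, "jaw": 10},
    {"delta_pos": [1, 1, 96], "roll": 0, "jaw": 10},
  ],
  squeeze=15,
)

```text
time_s: 17.6
ee_pos: [556.6, -213.1, 34.3]
ee_rot: [180.0, -0.0, -45.2]
force: [-0.4, -1.2, 4.3]
gripper_width: 29.4
gripper_force: 15.0
```

```bash
python3 -c "
from h import *
go(510.6,184.8,130,39.34)"
```

```text
t 17.6 delta [-314.5 -248.   -95.9] roll -16.9 pos [ 556.6 -213.1   34.3] rot [ 1.800e+02 -3.000e-02 -4.515e+01] q6 113 w 29.4 gf 15.0
```

arm_command(
  rows=[
    {"delta_pos": [0, 0, -10], "roll": 0, "jaw": 10},
    {"delta_pos": [0, 0, -35], "roll": 0, "jaw": 10},
    {"delta_pos": [0, 0, -65], "roll": 0, "jaw": 10},
    {"delta_pos": [0, 0, -90], "roll": 0, "jaw": 10},
    {"delta_pos": [-17, -13, -96], "roll": -1, "jaw": 10},
    {"delta_pos": [-45, -35, -96], "roll": -2.4, "jaw": 10},
    {"delta_pos": [-74, -58, -96], "roll": -3.8, "jaw": 10},
    {"delta_pos": [-103, -81, -96], "roll": -5.2, "jaw": 10},
    {"delta_pos": [-132, -104, -96], "roll": -6.6, "jaw": 10},
    {"delta_pos": [-161, -127, -96], "roll": -8, "jaw": 10},
    {"delta_pos": [-190, -150, -96], "roll": -9.4, "jaw": 10},
    {"delta_pos": [-219, -173, -96], "roll": -10.8, "jaw": 10},
    {"delta_pos": [-248, -196, -96], "roll": -12.2, "jaw": 10},
    {"delta_pos": [-277, -219, -96], "roll": -13.6, "jaw": 10},
    {"delta_pos": [-300, -237, -96], "roll": -15, "jaw": 10},
    {"delta_pos": [-314.5, -248, -96], "roll": -16.3, "jaw": 10},
    {"delta_pos": [-314.5, -248, -96], "roll": -16.9, "jaw": 10},
    {"delta_pos": [-314.5, -248, -96], "roll": -16.9, "jaw": 10},
    {"delta_pos": [-314.5, -248, -96], "roll": -16.9, "jaw": 10},
    {"delta_pos": [-314.5, -248, -96], "roll": -16.9, "jaw": 10},
  ],
)

```text
time_s: 19.27
ee_pos: [510.5, 184.6, 130.0]
ee_rot: [180.0, 0.0, 39.2]
force: [0.5, 0.3, 0.5]
gripper_width: 29.4
gripper_force: 15.0
```

```bash
python3 -c "
from h import *
go(510.6,184.8,31.5,39.34)"
```

```text
t 19.3 delta [ 0.2 -0.1 98.5] roll -0.02 pos [510.5 184.6 130. ] rot [1.800e+02 1.000e-02 3.924e+01] q6 69 w 29.4 gf 15.0
```

arm_command(
  rows=[
    {"delta_pos": [0, 0, 15], "roll": 0, "jaw": 10},
    {"delta_pos": [0, 0, 35], "roll": 0, "jaw": 10},
    {"delta_pos": [0, 0, 55], "roll": 0, "jaw": 10},
    {"delta_pos": [0, 0, 70], "roll": 0, "jaw": 10},
    {"delta_pos": [0, 0, 80], "roll": 0, "jaw": 10},
    {"delta_pos": [0, 0, 88], "roll": 0, "jaw": 10},
    {"delta_pos": [0, 0, 94], "roll": 0, "jaw": 10},
    {"delta_pos": [0, 0, 97], "roll": 0, "jaw": 10},
    {"delta_pos": [0, 0, 98], "roll": 0, "jaw": 10},
    {"delta_pos": [0, 0, 98], "roll": 0, "jaw": 10},
    {"delta_pos": [0, 0, 98], "roll": 0, "jaw": 10},
    {"delta_pos": [0, 0, 98], "roll": 0, "jaw": 10},
  ],
)

```text
time_s: 20.27
ee_pos: [511.0, 185.2, 32.5]
ee_rot: [180.0, -0.1, 39.3]
force: [0.2, 0.5, -0.7]
gripper_width: 29.4
gripper_force: 15.0
```

arm_command(
  rows=[
    {"delta_pos": [0, 0, 1], "roll": 0, "jaw": 10},
    {"delta_pos": [0, 0, 1], "roll": 0, "jaw": 10},
    {"delta_pos": [0, 0, 1], "roll": 0, "jaw": 45},
    {"delta_pos": [0, 0, 1], "roll": 0, "jaw": 60},
    {"delta_pos": [0, 0, 1], "roll": 0, "jaw": 90},
    {"delta_pos": [0, 0, 1], "roll": 0, "jaw": 90},
    {"delta_pos": [0, 0, 1], "roll": 0, "jaw": 90},
    {"delta_pos": [0, 0, 1], "roll": 0, "jaw": 90},
    {"delta_pos": [0, 0, -15], "roll": 0, "jaw": 90},
    {"delta_pos": [0, 0, -40], "roll": 0, "jaw": 90},
    {"delta_pos": [0, 0, -70], "roll": 0, "jaw": 90},
    {"delta_pos": [0, 0, -98], "roll": 0, "jaw": 90},
    {"delta_pos": [0, 0, -98], "roll": 0, "jaw": 90},
    {"delta_pos": [0, 0, -98], "roll": 0, "jaw": 90},
    {"delta_pos": [0, 0, -98], "roll": 0, "jaw": 90},
  ],
)

```text
time_s: 21.52
ee_pos: [509.9, 184.7, 129.3]
ee_rot: [-180.0, 0.1, 39.3]
force: [-0.3, -0.1, -1.0]
gripper_width: 82.2
gripper_force: 0.0
```

Run:
```python
from h import *
go(591.5,-252,130,-45.15)
F=env.grab_frame('side')
cv2.imwrite('pics/s4.png',cv2.convertScaleAbs(cv2.resize(F['img'][40:290,120:370],(600,600),interpolation=cv2.INTER_CUBIC),alpha=1.6))
```

```text
t 21.5 delta [-213.8  389.5   -0.6] roll 16.9 pos [509.9 184.7 129.3] rot [-1.7998e+02  8.0000e-02  3.9340e+01] q6 69 w 82.2 gf 0.0
```

View pics/s4.png

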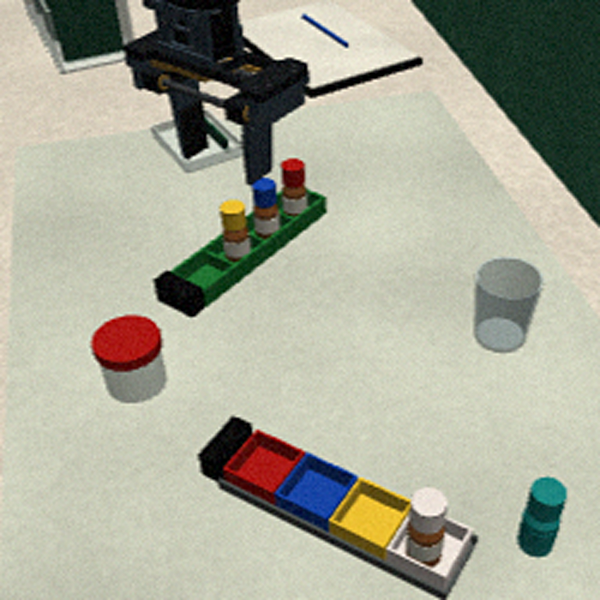

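Yellow (235,230), blue (265,207) and red (293,187) all stand in the green rack. White is last.

arm_command(
  rows=[
    {"delta_pos": [-12, 22, 0], "roll": 1, "jaw": 90},
    {"delta_pos": [-31, 56, 0], "roll": 2.4, "jaw": 90},
    {"delta_pos": [-50, 91, 0], "roll": 3.8, "jaw": 90},
    {"delta_pos": [-69, 126, 0], "roll": 5.2, "jaw": 90},
    {"delta_pos": [-88, 161, 0], "roll": 6.6, "jaw": 90},
    {"delta_pos": [-107, 196, 0], "roll": 8, "jaw": 90},
    {"delta_pos": [-127, 231, 0], "roll": 9.4, "jaw": 90},
    {"delta_pos": [-146, 266, 0], "roll": 10.8, "jaw": 90},
    {"delta_pos": [-165, 301, 0], "roll": 12.2, "jaw": 90},
    {"delta_pos": [-184, 335, 0], "roll": 13.6, "jaw": 90},
    {"delta_pos": [-200, 365, 0], "roll": 15, "jaw": 90},
    {"delta_pos": [-210, 383, 0], "roll": 16.3, "jaw": 90},
    {"delta_pos": [-213.5, 389.5, 0], "roll": 16.9, "jaw": 90},
    {"delta_pos": [-213.5, 389.5, 0], "roll": 16.9, "jaw": 90},
    {"delta_pos": [-213.5, 389.5, 0], "roll": 16.9, "jaw": 90},
    {"delta_pos": [-213.5, 389.5, 0], "roll": 16.9, "jaw": 90},
  ],
)

```text
time_s: 22.9
ee_pos: [591.7, -250.5, 128.8]
ee_rot: [180.0, 0.1, -45.1]
force: [0.1, -0.1, 0.1]
gripper_width: 81.7
gripper_force: 0.0
```

```bash
python3 -c "
from h import *
go(591.5,-252,33,-45.15)"
```

```text
t 22.9 delta [ 1.1  1.1 95.8] roll 0.02 pos [ 591.7 -250.5  128.8] rot [ 1.7996e+02  1.4000e-01 -4.5050e+01] q6 111 w 81.7 gf 0.0
```

arm_command(
  rows=[
    {"delta_pos": [1, 1, 20], "roll": 0, "jaw": 90},
    {"delta_pos": [1, 1, 45], "roll": 0, "jaw": 90},
    {"delta_pos": [1, 1, 65], "roll": 0, "jaw": 80},
    {"delta_pos": [1, 1, 80], "roll": 0, "jaw": 75},
    {"delta_pos": [1, 1, 90], "roll": 0, "jaw": 75},
    {"delta_pos": [1, 1, 96], "roll": 0, "jaw": 75},
    {"delta_pos": [1, 1, 96], "roll": 0, "jaw": 75},
    {"delta_pos": [1, 1, 96], "roll": 0, "jaw": 40},
    {"delta_pos": [1, 1, 96], "roll": 0, "jaw": 30},
    {"delta_pos": [1, 1, 96], "roll": 0, "jaw": 10},
    {"delta_pos": [1, 1, 96], "roll": 0, "jaw": 10},
    {"delta_pos": [1, 1, 96], "roll": 0, "jaw": 10},
    {"delta_pos": [1, 1, 96], "roll": 0, "jaw": 10},
    {"delta_pos": [1, 1, 96], "roll": 0, "jaw": 10},
    {"delta_pos": [1, 1, 96], "roll": 0, "jaw": 10},
    {"delta_pos": [1, 1, 96], "roll": 0, "jaw": 10},
    {"delta_pos": [1, 1, 96], "roll": 0, "jaw": 10},
    {"delta_pos": [1, 1, 96], "roll": 0, "jaw": 10},
    {"delta_pos": [1, 1, 96], "roll": 0, "jaw": 10},
  ],
  squeeze=15,
)

```text
time_s: 24.48
ee_pos: [592.5, -253.2, 34.3]
ee_rot: [180.0, -0.0, -45.2]
force: [-1.0, -0.1, 2.6]
gripper_width: 29.5
gripper_force: 15.0
```

```bash
python3 -c "
from h import *
go(468.8,150.6,130,39.34)"
```

```text
t 24.5 delta [-373.5 -197.1  -96. ] roll -16.9 pos [ 592.5 -253.2   34.3] rot [ 1.7999e+02 -3.0000e-02 -4.5150e+01] q6 111 w 29.5 gf 15.0
```

arm_command(
  rows=[
    {"delta_pos": [0, 0, -10], "roll": 0, "jaw": 10},
    {"delta_pos": [0, 0, -35], "roll": 0, "jaw": 10},
    {"delta_pos": [0, 0, -65], "roll": 0, "jaw": 10},
    {"delta_pos": [0, 0, -90], "roll": 0, "jaw": 10},
    {"delta_pos": [-21, -11, -96], "roll": -1, "jaw": 10},
    {"delta_pos": [-54, -28, -96], "roll": -2.4, "jaw": 10},
    {"delta_pos": [-88, -46, -96], "roll": -3.8, "jaw": 10},
    {"delta_pos": [-122, -64, -96], "roll": -5.2, "jaw": 10},
    {"delta_pos": [-156, -82, -96], "roll": -6.6, "jaw": 10},
    {"delta_pos": [-190, -100, -96], "roll": -8, "jaw": 10},
    {"delta_pos": [-224, -118, -96], "roll": -9.4, "jaw": 10},
    {"delta_pos": [-258, -136, -96], "roll": -10.8, "jaw": 10},
    {"delta_pos": [-292, -154, -96], "roll": -12.2, "jaw": 10},
    {"delta_pos": [-326, -172, -96], "roll": -13.6, "jaw": 10},
    {"delta_pos": [-355, -187, -96], "roll": -15, "jaw": 10},
    {"delta_pos": [-373.5, -197, -96], "roll": -16.3, "jaw": 10},
    {"delta_pos": [-373.5, -197, -96], "roll": -16.9, "jaw": 10},
    {"delta_pos": [-373.5, -197, -96], "roll": -16.9, "jaw": 10},
    {"delta_pos": [-373.5, -197, -96], "roll": -16.9, "jaw": 10},
    {"delta_pos": [-373.5, -197, -96], "roll": -16.9, "jaw": 10},
  ],
)

```text
time_s: 26.15
ee_pos: [468.8, 150.4, 130.1]
ee_rot: [180.0, -0.0, 39.2]
force: [-0.4, -0.3, -0.6]
gripper_width: 29.5
gripper_force: 15.0
```

```bash
python3 -c "
from h import *
go(468.8,150.6,31.5,39.34)"
```

```text
t 26.1 delta [ 0.1 -0.2 98.6] roll -0.02 pos [468.8 150.4 130.1] rot [179.99  -0.    39.23] q6 67 w 29.5 gf 15.0
```

arm_command(
  rows=[
    {"delta_pos": [0, 0, 15], "roll": 0, "jaw": 10},
    {"delta_pos": [0, 0, 35], "roll": 0, "jaw": 10},
    {"delta_pos": [0, 0, 55], "roll": 0, "jaw": 10},
    {"delta_pos": [0, 0, 70], "roll": 0, "jaw": 10},
    {"delta_pos": [0, 0, 80], "roll": 0, "jaw": 10},
    {"delta_pos": [0, 0, 88], "roll": 0, "jaw": 10},
    {"delta_pos": [0, 0, 94], "roll": 0, "jaw": 10},
    {"delta_pos": [0, 0, 97], "roll": 0, "jaw": 10},
    {"delta_pos": [0, 0, 98], "roll": 0, "jaw": 10},
    {"delta_pos": [0, 0, 98], "roll": 0, "jaw": 10},
    {"delta_pos": [0, 0, 98], "roll": 0, "jaw": 10},
    {"delta_pos": [0, 0, 98], "roll": 0, "jaw": 10},
  ],
)

```text
time_s: 27.15
ee_pos: [469.1, 150.8, 32.5]
ee_rot: [180.0, -0.1, 39.3]
force: [-0.5, 0.8, -0.7]
gripper_width: 29.4
gripper_force: 15.0
```

arm_command(
  rows=[
    {"delta_pos": [0, 0, 1], "roll": 0, "jaw": 10},
    {"delta_pos": [0, 0, 1], "roll": 0, "jaw": 10},
    {"delta_pos": [0, 0, 1], "roll": 0, "jaw": 45},
    {"delta_pos": [0, 0, 1], "roll": 0, "jaw": 60},
    {"delta_pos": [0, 0, 1], "roll": 0, "jaw": 90},
    {"delta_pos": [0, 0, 1], "roll": 0, "jaw": 90},
    {"delta_pos": [0, 0, 1], "roll": 0, "jaw": 90},
    {"delta_pos": [0, 0, 1], "roll": 0, "jaw": 90},
    {"delta_pos": [0, 0, -15], "roll": 0, "jaw": 90},
    {"delta_pos": [0, 0, -40], "roll": 0, "jaw": 90},
    {"delta_pos": [0, 0, -75], "roll": 0, "jaw": 90},
    {"delta_pos": [0, 0, -110], "roll": 0, "jaw": 90},
    {"delta_pos": [-150, 150, -130], "roll": 0, "jaw": 90},
    {"delta_pos": [-150, 150, -130], "roll": 0, "jaw": 90},
    {"delta_pos": [-150, 150, -130], "roll": 0, "jaw": 90},
    {"delta_pos": [-150, 150, -130], "roll": 0, "jaw": 90},
    {"delta_pos": [-150, 150, -130], "roll": 0, "jaw": 90},
    {"delta_pos": [-150, 150, -130], "roll": 0, "jaw": 90},
  ],
)

```text
time_s: 28.65
ee_pos: [447.4, -65.6, 162.7]
ee_rot: [179.8, 0.1, 39.0]
force: [1.0, 0.3, -0.2]
gripper_width: 82.1
gripper_force: 0.0
```

Run:
```python
from h import *
go(0,0,0,0)
for n,c in (('side',np.s_[40:290,120:370]),('top',np.s_[140:260,100:220])):
    F=env.grab_frame(n)
    cv2.imwrite(f'pics/{n}5.png',cv2.convertScaleAbs(cv2.resize(F['img'][c],(600,600),interpolation=cv2.INTER_CUBIC),alpha=1.6))
```

```text
t 28.6 delta [-306.  -333.2  161.9] roll 7.81 pos [447.4 -65.6 162.7] rot [1.7982e+02 5.0000e-02 3.9040e+01] q6 41 w 82.1 gf 0.0
```

View pics/side5.png

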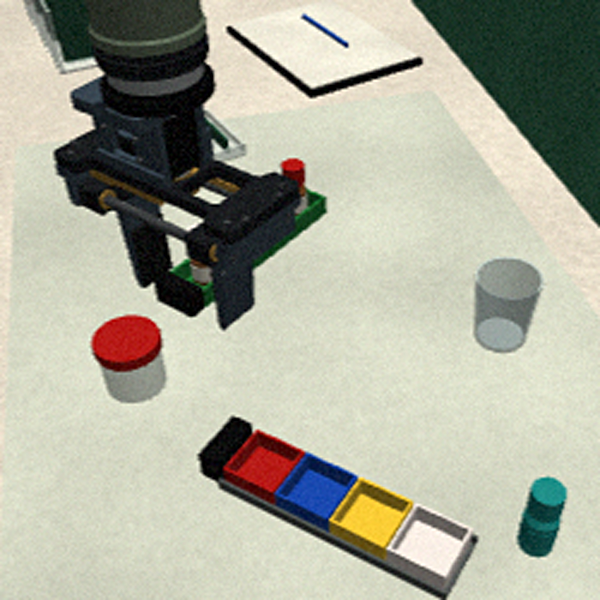

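View pics/top5.png

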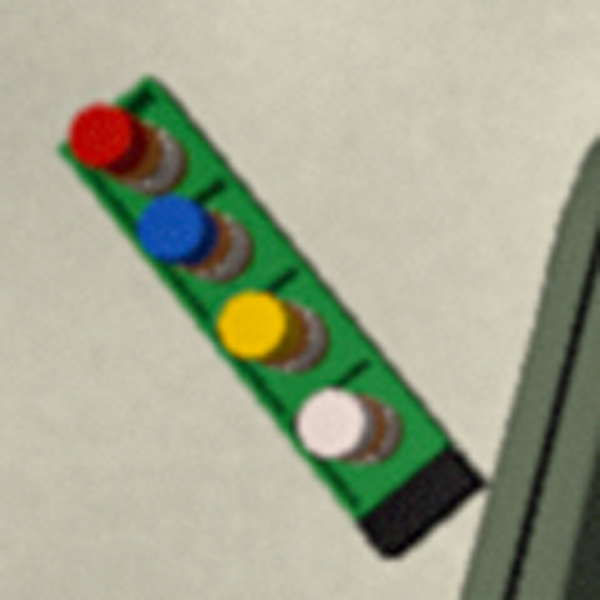

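All four vials stand in the order red (103,135), blue (178,230), yellow (253,326), white (333,424), with white next to the black end. I check the positions, then hand in.

Run:
```python
from h import *
F=env.grab_frame('top');ok=1
for n,p,t in (('red',(103,135),(594.1,253)),('blue',(178,230),(552.4,219)),('yellow',(253,326),(510.6,184.8)),('white',(333,424),(468.8,150.6))):
    d=world(F,100+p[0]/5-.4,140+p[1]/5-.4,76)[:2]-t; print(n,np.round(d,1)); ok&=np.linalg.norm(d)<9
if ok: print(env.job_done())
```

```text
red [ 1.1 -0.2]
blue [ 0.7 -0.1]
yellow [0.8 0.9]
white [0.7 0.2]
the job is handed in; nothing more can be done
None
```

All four vials stand upright in the green rack in reverse order (white nearest its black end, then yellow, blue, red), each within about 2 mm of its compartment centre by camera; the job is handed in at about 29 s of the 104 s, with the tub and beaker untouched.

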